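# Clamp a palm stone in the display clamp

### The arm

A 6-joint arm with a two-finger parallel gripper is mounted at the origin on the work surface; the furniture and walls round the work are solid. World frame = base frame: x ahead of the robot, y to its left, z up, the work surface at z = 0. Lengths are in mm, angles in rad, forces in N, time in s.
With the tool pointing down it reaches from about 325 to 900 mm from the base axis. Payload 6.1 kg.
Tool frame: the origin (TCP) lies where the fingers leave the gripper's body, on its centre line; the fingertips stand 73 mm ahead of it and the grasp point (between the pads) lies 54 mm ahead of it; x points along the fingers, z is the direction in which the jaws open and shut, and the axes are right-handed (so a half turn about x gives the same grasp; the last joint's range is limited). The gripper opens to 85 mm and grips with 20 to 120 N. Pads are 22 mm wide; open, the fingers measure 114 mm over their backs; the gripper's body (76 mm by 85 mm) begins 54 mm behind the grasp point. The pads swing forward as they close: fully open they stand 13 mm farther back than shut.
Start: joints at [1.182, 0.22, 1.526, -0, 1.395, -0.126], TCP at [162.365, 603.535, 303.9] pointing down, gripper open.
Joint ranges: [-2.98, 2.98], [-0.91, 2.08], [0.09, 2.57], [-1.24, 4.39], [0.2, 2.65], [-2.68, 2.68]. Speed limits (rad/s): [2.57, 2.57, 3.01, 3.14, 3.14, 3.14].

### API

Orientations are given as a rotation vector (axis times angle).
In Python, from cell import robot gives the robot as it stands.
- The arm moves only by the shell command python3 -m jog 'ROWS'. ROWS is JSON, a list of rows, each an object of numbers: "ax", "ay", "az": the turn, a rotation vector about the tool's x, y, z in rad; "tx", "ty", "tz": the shift along the tool's x, y, z in m; "claw": the opening, from 0 (shut) to 1 (fully open). A call has 1 to 10 rows; each row shifts and turns the commanded pose from where the row before left it, along the tool's axes as they then stand; what a row does not reach is not made up. A row lasts 1/10 s, in which the tool goes at most 50 mm and 8.59 degrees, less where a joint would pass 70% of its speed; a pose out of reach is approached as far as the arm can. A call with a gripper value outside its range is refused whole. The fingers move at their own pace and stop on an object; the grip force is fixed at half the most. Time passes only in rows, so rows that do not move let the fingers close. It gives the time, the measured TCP pose, the force and the opening at its end, in the units of the state.
- robot.get_state(): the state, without advancing time (a new reading comes with each control period).
- robot.grab_frame(name): name is "side" or "top" or "wrist"; returns a dict with "color" (384x512x3 uint8, blue, green, red), "range_z" (384x512 float32, mm along the optical axis (not along the pixel's ray), 0 where there is no reading), "vertical_fov" (degrees; the focal length in pixels is half the picture's height over the tangent of half this angle, whatever the lens; pixels are square), "cx", "cy" (the principal point, pixels), "pose" (4x4, takes a point from camera to world coordinates); the wrist camera has in their place "T_tool_cam" (4x4, takes a point from camera to tool coordinates, whose origin is the TCP and whose axes are the tool frame's). Camera axes: x right, y down, z forward; pixel columns grow to the right and rows downward; lengths in mm; the calibration is good to about 2 mm. A picture is of the moment at which its call begins: read the wrist's pose just before it.
- robot.sign_off(): hands the job in, once; it reports no verdict.
The state is a dict: "clock": time; "joints": joint angles; "qvel": joint speeds; "effort": joint torques, N m; "ee_pos": TCP position; "eef_rot": TCP orientation; "ft_force": force on the tool from outside, world axes, zero at the start; "wrist_torque": the same for the moment, N m; "finger_gap": finger opening in mm.
Only numpy, scipy, OpenCV 4.12 (cv2) and the standard library are available. Lean on these libraries where they do the work, as an engineer would, in place of code of your own. Each camera call takes 0.05 s, during which the arm holds its last target.

### The job

Clamp the jasper palm stone that sits on the small white platform of the stone clamp: loosen the red wing-headed set screw, slide the collar it holds along the bar until its jaw presses the stone against the sprung pad and that pad is pushed about half-way in (never all the way to its stop), then tighten the set screw fully again so that the collar holds the stone there by itself. Leave the two gem jars and the loupe beside the clamp where they are, and the stone on its platform.

Things in the scene. Friction and masses are not known exactly. Their poses are not given: they have to be found in the camera images.
- stone_clamp: Stone display clamp fixed to the table: wooden base 220 x 75 x 12 mm, origin at the centre of its underside on the table. Its x axis runs along the steel bar (12 mm thick, axis 26 mm up), from the sprung pad end (-x) to the free end (+x), z up. The white platform (52 x 56 mm, top 40 mm up) is centred at x = -30 mm. The tallest fixed part is the grey post at x = -88 mm, 66 mm high. Collar, jaw and set screw move along the bar only.
- wing_center (a point): Centre of the red wing head of the set screw, on the screw's vertical axis and over the collar's centre, 83 mm above the table. The wing is an upright plate 40 mm long, 10 mm thick and 24 mm high (71 to 95 mm above the table); its x axis lies along its length, and with the screw tight it lies about along the bar. Nothing else of the clamp rises above 66 mm, so the wing may be pinched across its thickness, turned, and also used to push or pull the collar.
- set_screw (a joint): Set screw angle in rad: 0 fully tight (stop), grows counter-clockwise seen from above, up to 2.2. It grips the bar below about 0.5 rad, ever harder towards 0 (then the collar resists about 20 N); above 0.6 the collar slides with about 2 N. It stays where it is left and does not rise; turning takes about 0.15 N m, up to 0.25 near the tight end. At the start it is between 0 and 0.1.
- jaw_face (a point): Centre of the rubber face of the collar's jaw, 52 mm above the table, 40 mm towards -x of the clamp from the wing's centre; the face is 30 mm wide and 17 mm high and looks to -x of the clamp. The collar can slide at most 60 mm to -x; it starts with the jaw face at x = +24 mm of the clamp.
- pad_face (a point): Centre of the rubber face of the sprung pad, opposite the jaw, 52 mm above the table; it looks to +x of the clamp. At rest it is at x = -61 mm of the clamp; it can be pushed 8 mm to -x, to -69 mm (stop). Spring: 2 N to start it, then 0.8 N per mm: about 5 N half-way in, 8.4 N at the stop.
- stone_center (a point): Centre of the reddish-brown mottled palm stone (oval 48 x 35 mm, 24 mm high, 50 g) lying loose on the platform between pad and jaw, its long side turned anyhow; this point is 12 mm above the platform. It slides easily.
- blue_jar_center (a point): Centre of a round black gem jar with a blue gem (33 mm across, 22 mm high), loose on the table beside the clamp. Leave alone.
- green_jar_center (a point): Centre of a round black gem jar with a green gem (33 mm across, 22 mm high), loose on the table on the other side of the clamp. Leave alone.
- loupe_center (a point): Centre of a folded steel loupe (25 x 45 x 14 mm), loose on the table beside the clamp. Leave alone.
There are look-alikes about, which are no part of the job. What is shaped like the part that bears stone_center but purple is not meant.

How it is judged:
By the outcome, as a careful person would: the job done as asked, in the order asked, and still so for the second after the job is handed in, with the robot touching nothing.
It also fails if it takes over 54 s, if anything falls off the work surface, if the arm or the gripper's body presses on something with over 40 N, if the wrist force passes 120 N, or if a joint passes its speed limit or range.

## Working session

There is one attempt and no reset: what is moved stays moved. The work goes in short steps, Python scripts to look and compute and a shell command to move; the robot and the scene stay as the last step left them, time stands still between calls to the robot, and variables do not carry over. Pictures are saved under pics/ and viewed, and the job is handed in when it is done.

```bash
mkdir -p pics; ls; python3 - <<'E'
from cell import robot
import cv2,numpy as np
s=robot.get_state();print(s)
for n in ["side","top","wrist"]:
    f=robot.grab_frame(n)
    cv2.imwrite(f"pics/a_{n}.png",f["color"])
    np.savez(f"pics/a_{n}.npz",**f)
    print(n,f["vertical_fov"],f["cx"],f["cy"],f.get("pose",f.get("T_tool_cam")))
E
```

```text
pics
{'clock': 0.0, 'joints': array([ 1.18189788e+00,  2.21230548e-01,  1.52761430e+00,  2.00048044e-05,
        1.39468798e+00, -1.26077209e-01]), 'qvel': array([-0.00243807, -0.00023242, -0.00095898, -0.00023064, -0.00037991,
       -0.00084341]), 'effort': array([ 8.54815244e-04, -4.96906221e+01, -3.89392698e+01, -4.46358035e-05,
        1.11368374e-02,  7.14459404e-06]), 'ee_pos': array([162.18705689, 603.1111316 , 302.79467488]), 'eef_rot': array([-1.01448763,  1.32387129,  1.01288748]), 'ft_force': array([ 0.96334662, -0.22099736, -0.17586067]), 'wrist_torque': array([-0.02357108,  0.02631242, -0.01629832]), 'finger_gap': 85.21242449100465}
side 43.85057081810069 256.90813829954766 197.4840864202883 [[ 7.05674183e-01  5.48402381e-01 -4.48641032e-01  8.30617516e+02]
 [ 7.08383109e-01 -5.32894630e-01  4.62835482e-01 -3.28745208e+02]
 [ 1.47416833e-02 -6.44420780e-01 -7.64528967e-01  7.41876666e+02]
 [ 0.00000000e+00  0.00000000e+00  0.00000000e+00  1.00000000e+00]]
top 50.7410557340956 259.551288401875 194.51488357936563 [[-2.29501946e-02 -9.85728909e-01  1.66768722e-01  3.13786987e+02]
 [-9.98905039e-01  2.94121797e-02  3.63819468e-02  6.99171843e+01]
 [-4.07677683e-02 -1.65751144e-01 -9.85324590e-01  9.22411537e+02]
 [ 0.00000000e+00  0.00000000e+00  0.00000000e+00  1.00000000e+00]]
wrist 63.99748144650262 254.30821817132198 191.77674178215818 [[-1.58058765e-04 -2.58648000e-01  9.65971629e-01 -7.00195316e+01]
 [ 6.36275019e-04 -9.65971471e-01 -2.58647853e-01  6.50140758e+01]
 [ 9.99999785e-01  5.73742057e-04  3.17251518e-04  7.48255272e-01]
 [ 0.00000000e+00  0.00000000e+00  0.00000000e+00  1.00000000e+00]]
```

View pics/a_side.png

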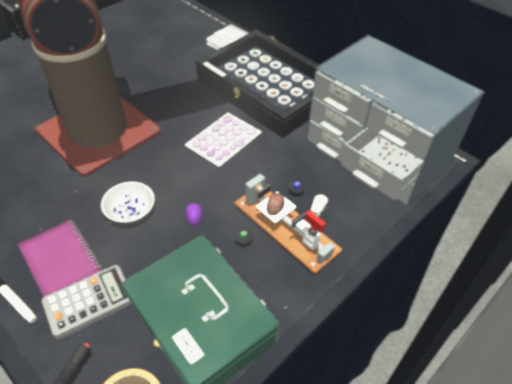

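View pics/a_top.png

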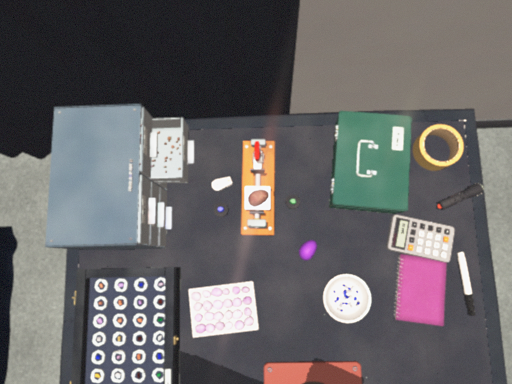

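View pics/a_wrist.png

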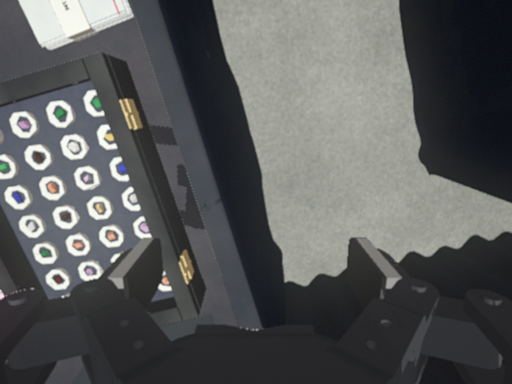

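```bash
cat > h.py <<'E'
import numpy as np,cv2
def load(n): return dict(np.load(n))
def ray(f,u,v,M=None):
    M=f["pose"] if M is None else M
    fl=192/np.tan(np.radians(float(f["vertical_fov"]))/2)
    d=np.array([(u-f["cx"])/fl,(v-f["cy"])/fl,1.])
    return M[:3,3],M[:3,:3]@d
def atz(f,u,v,z,M=None):
    o,d=ray(f,u,v,M); return o+d*(z-o[2])/d[2]
def depth(f,u,v,M=None):
    o,d=ray(f,u,v,M); return o+d*float(f["range_z"][int(round(v)),int(round(u))])
def tri(rs):
    A=np.zeros((3,3));b=np.zeros(3)
    for o,d in rs:
        d=d/np.linalg.norm(d);P=np.eye(3)-np.outer(d,d);A+=P;b+=P@o
    p=np.linalg.solve(A,b);return p,[np.linalg.norm(np.cross(p-o,d/np.linalg.norm(d))) for o,d in rs]
def proj(f,p,M=None):
    M=f["pose"] if M is None else M
    fl=192/np.tan(np.radians(float(f["vertical_fov"]))/2)
    c=M[:3,:3].T@(np.asarray(p)-M[:3,3]);return c[:2]/c[2]*fl+[float(f["cx"]),float(f["cy"])]
def crop(f,u0,v0,w,h,k,out):
    c=f["color"][v0:v0+h,u0:u0+w];cv2.imwrite(out,cv2.resize(c,None,fx=k,fy=k,interpolation=cv2.INTER_CUBIC))
E
python3 - <<'E'
from h import *
t=load("pics/a_top.npz");s=load("pics/a_side.npz")
crop(t,200,125,110,120,5,"pics/b_top.png");crop(s,225,165,130,110,5,"pics/b_side.png")
E
```

```text
(no output)
```

View pics/b_top.png

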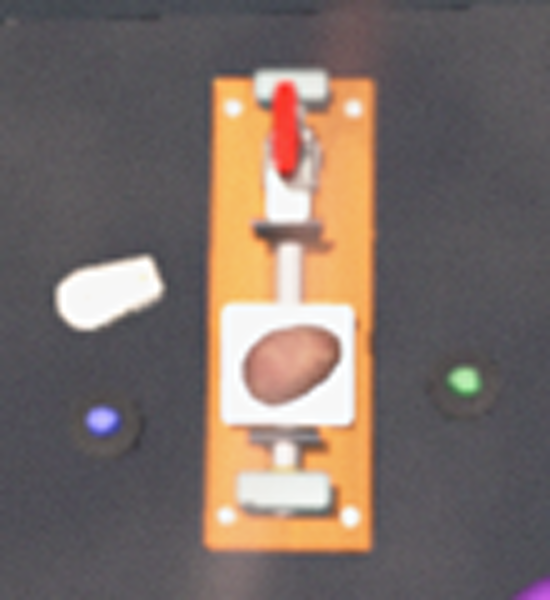

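View pics/b_side.png

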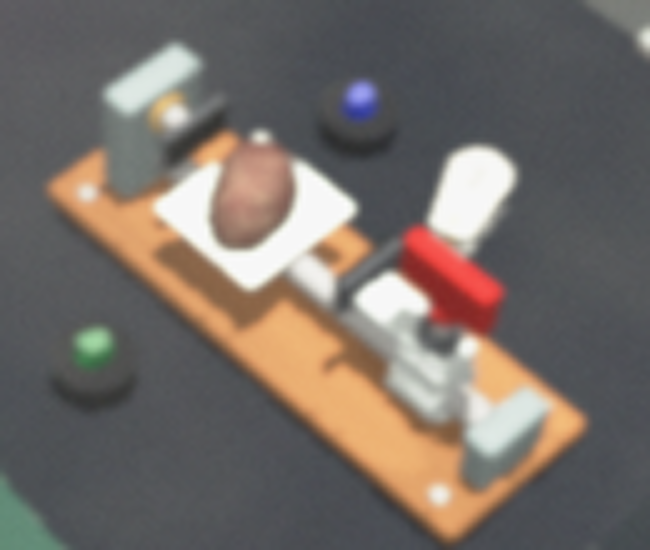

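```bash
python3 - <<'E'
from h import *
np.set_printoptions(precision=1,suppress=True)
t=load("pics/a_top.npz");s=load("pics/a_side.npz")
T=lambda x,y:(200+x/5-.4,125+y/5-.4)
S=lambda x,y:(225+x/5-.4,165+y/5-.4)
C=[atz(t,*T(*p),12) for p in [(213,78),(376,78),(372,550),(205,550)]]
for c in C:print(c)
print("center",np.mean(C,0)); ax=C[0]+C[1]-C[2]-C[3];print("yaw deg",np.degrees(np.arctan2(ax[1],ax[0])),np.linalg.norm(ax)/2)
C2=[atz(s,*S(*p),12) for p in [(47,185),(450,540),(588,425)]]
for c in C2:print("side",c)
print("screws")
for p in [(232,108),(354,108),(350,516),(227,516)]:print(atz(t,*T(*p),12))
print("wing top view z95 ends",atz(t,*T(286,82),95),atz(t,*T(286,178),95), depth(t,*T(286,130)))
print("wing tri top face centre",tri([ray(t,*T(286,130)),ray(s,*S(458,260))]))
print("stone",tri([ray(t,*T(292,365)),ray(s,*S(255,190))]),atz(t,*T(292,365),56),depth(t,*T(292,365)))
print("platform",[atz(t,*T(*p),40) for p in [(222,303),(355,303),(354,425),(221,425)]])
print("blue",atz(t,*T(105,423),22),"green",atz(t,*T(464,382),22),"loupe",atz(t,*T(110,290),14))
E
```

```text
[597.9 141.2  12. ]
[595.2  65.   12. ]
[375.8  73.2  12. ]
[377.8 148.3  12. ]
center [486.7 106.9  12. ]
yaw deg -1.9937248393322453 219.86649856451604
side [378.2  73.   12. ]
side [596.7  63.6  12. ]
side [600.4 137.2  12. ]
screws
[583.  132.5  12. ]
[581.1  75.7  12. ]
[391.3  82.7  12. ]
[392.8 138.1  12. ]
wing top view z95 ends [569.1 103.7  95. ] [527.2 104.6  95. ] [547.4 104.   97.5]
wing tri top face centre (array([550.3, 105.7,  92.3]), [np.float64(2.0122451615336368), np.float64(2.0122451615336647)])
stone (array([456. , 106.8,  47.6]), [np.float64(1.3548122846817103), np.float64(1.3548122846817412)]) [453.7 105.4  56. ] [452.3 105.1  65. ]
platform [array([485.2, 136.6,  40. ]), array([483.4,  77.5,  40. ]), array([428.8,  79.4,  40. ]), array([430.5, 138. ,  40. ])]
blue [435.3 191.7  22. ] green [449.2  29.8  22. ] loupe [497.9 190.   14. ]
```

```bash
cat >> h.py <<'E'
from scipy.spatial.transform import Rotation as Ro
def tgt(yaw): # yaw of bar deg
    R=np.array([[0,-1,0],[0,0,1],[-1,0,0]],float)
    return Ro.from_euler('z',yaw,degrees=True).as_matrix()@R
def plan(s,p,yaw):
    R=Ro.from_rotvec(s["eef_rot"]).as_matrix();G=tgt(yaw)
    print("TCP",s["ee_pos"].round(1),"joints",s["joints"].round(2),"F",s["ft_force"].round(1),"gap",round(s["finger_gap"],1),"t",round(s["clock"],2))
    print("turn tool rv",Ro.from_matrix(R.T@G).as_rotvec().round(4),"shift in current tool mm",(R.T@(np.array(p)-s["ee_pos"])).round(1),"in target tool",(G.T@(np.array(p)-s["ee_pos"])).round(1))
def wM(f,s):
    M=np.eye(4);M[:3,:3]=Ro.from_rotvec(s["eef_rot"]).as_matrix();M[:3,3]=s["ee_pos"];return M@f["T_tool_cam"]
def look(tag):
    from cell import robot
    s=robot.get_state();f=robot.grab_frame("wrist");f["pose"]=wM(f,s)
    np.savez(f"pics/{tag}.npz",**f);cv2.imwrite(f"pics/{tag}.png",f["color"]);return s,f
E
python3 - <<'E'
from h import *;from cell import robot
s=robot.get_state();print(Ro.from_rotvec(s["eef_rot"]).as_matrix().round(2));plan(s,[551.5,104.3,240],-2)
E
```

```text
[[-0.   -0.97  0.26]
 [-0.    0.26  0.97]
 [-1.    0.   -0.  ]]
TCP [162.2 603.2 303. ] joints [ 1.18  0.22  1.53 -0.    1.39 -0.13] F [0.  0.2 0.5] gap 85.5 t 0.15
turn tool rv [-0.2279 -0.0015 -0.0004] shift in current tool mm [  63.5 -505.5 -380.5] in target tool [  63.  -406.4 -485. ]
```

```bash
python3 - <<'E'
from h import *
t=load("pics/a_top.npz")
for p in [(60,115),(140,110),(140,240),(55,240),(100,180),(170,150),(170,215),(130,272),(100,300),(180,330)]:print(p,depth(t,*p).round(0))
E
```

```text
(60, 115) [603. 477. 196.]
(140, 110) [607. 321. 197.]
(140, 240) [360. 318. 187.]
(55, 240) [364. 471. 197.]
(100, 180) [473. 393. 197.]
(170, 150) [563. 296.  71.]
(170, 215) [425. 305.  26.]
(130, 272) [301. 379.  64.]
(100, 300) [242. 460.  19.]
(180, 330) [172. 287.  -3.]
```

```bash
python3 -m jog '[{"ax":-0.114,"tx":-0.015},{"ax":-0.114,"tx":-0.015},{"ty":-0.025,"tz":-0.03},{"ty":-0.025,"tz":-0.03},{"ty":-0.025,"tz":-0.03},{"ty":-0.025,"tz":-0.03},{"ty":-0.025,"tz":-0.03},{"ty":-0.025,"tz":-0.03},{"ty":-0.025,"tz":-0.03},{"ty":-0.025,"tz":-0.03}]'; python3 -m jog '[{"ty":-0.025,"tz":-0.03},{"ty":-0.025,"tz":-0.03},{"ty":-0.025,"tz":-0.03},{"ty":-0.025,"tz":-0.03},{"ty":-0.025,"tz":-0.03},{"ty":-0.025,"tz":-0.03},{"ty":-0.025,"tz":-0.03},{"ty":-0.025,"tz":-0.03},{"ax":0}]'
python3 - <<'E'
from h import *
s,f=look("c_w");plan(s,[551.5,104.3,240],-2)
E
```

```text
TCP [162.2 603.2 303. ] joints [ 1.18  0.22  1.53 -0.    1.39 -0.13] F [0.  0.2 0.5] gap 85.5 t 0.15
turn tool rv [-0.2279 -0.0015 -0.0004] shift in current tool mm [  63.5 -505.5 -380.5] in target tool [  63.  -406.4 -485. ]validation failed for argument at $[0]...
validation failed for argument at $[0]...
```

View pics/c_w.png

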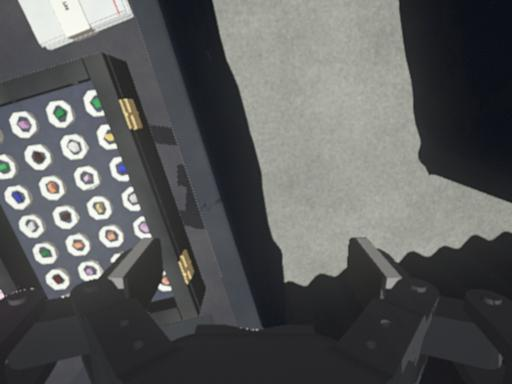

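```bash
python3 -m jog '[{"ax":-0.114,"ay":0,"az":0,"tx":-0.015,"ty":0,"tz":0,"claw":1}]'; python3 -m jog '[{"ax":-0.114,"ay":0,"az":0,"tx":-0.015,"ty":0,"tz":0,"claw":1},{"ax":0,"ay":0,"az":0,"tx":0,"ty":-0.025,"tz":-0.03,"claw":1}]'
```

```text
clock: 0.3
ee_pos: [161.9, 602.4, 316.0]
eef_rot: [-1.103, 1.28, 1.099]
ft_force: [-0.0, 0.6, 0.8]
finger_gap: 85.1
clock: 0.5
ee_pos: [184.8, 575.1, 336.1]
eef_rot: [-1.186, 1.218, 1.191]
ft_force: [0.4, -0.5, 1.0]
finger_gap: 85.3
```

Works with all keys. Continue.

```bash
python3 -m jog '[{"ax":0,"ay":0,"az":0,"tx":0,"ty":-0.025,"tz":-0.03,"claw":1},{"ax":0,"ay":0,"az":0,"tx":0,"ty":-0.025,"tz":-0.03,"claw":1},{"ax":0,"ay":0,"az":0,"tx":0,"ty":-0.025,"tz":-0.03,"claw":1},{"ax":0,"ay":0,"az":0,"tx":0,"ty":-0.025,"tz":-0.03,"claw":1},{"ax":0,"ay":0,"az":0,"tx":0,"ty":-0.025,"tz":-0.03,"claw":1},{"ax":0,"ay":0,"az":0,"tx":0,"ty":-0.025,"tz":-0.03,"claw":1},{"ax":0,"ay":0,"az":0,"tx":0,"ty":-0.025,"tz":-0.03,"claw":1}]'; python3 -m jog '[{"ax":0,"ay":0,"az":0,"tx":0,"ty":-0.025,"tz":-0.03,"claw":1},{"ax":0,"ay":0,"az":0,"tx":0,"ty":-0.025,"tz":-0.03,"claw":1},{"ax":0,"ay":0,"az":0,"tx":0,"ty":-0.025,"tz":-0.03,"claw":1},{"ax":0,"ay":0,"az":0,"tx":0,"ty":-0.025,"tz":-0.03,"claw":1},{"ax":0,"ay":0,"az":0,"tx":0,"ty":-0.025,"tz":-0.03,"claw":1},{"ax":0,"ay":0,"az":0,"tx":0,"ty":-0.025,"tz":-0.03,"claw":1},{"ax":0,"ay":0,"az":0,"tx":0,"ty":-0.025,"tz":-0.03,"claw":1},{"ax":0,"ay":0,"az":0,"tx":0,"ty":0,"tz":0,"claw":1}]'
python3 - <<'E'
from h import *
s,f=look("c_w");plan(s,[551.5,104.3,240],-2)
E
```

```text
clock: 1.2
ee_pos: [354.5, 355.3, 333.9]
eef_rot: [-1.184, 1.225, 1.184]
ft_force: [0.9, 0.3, -0.3]
finger_gap: 85.4
clock: 2.0
ee_pos: [523.5, 137.2, 333.6]
eef_rot: [-1.181, 1.228, 1.179]
ft_force: [-0.4, 0.4, -0.5]
finger_gap: 85.2
TCP [523.5 137.2 333.6] joints [ 0.11  0.    1.71 -0.    1.43 -1.42] F [-0.4  0.4 -0.5] gap 85.2 t 2.0
turn tool rv [-0.0045 -0.0015  0.0005] shift in current tool mm [ 93.6 -29.2 -31.6] in target tool [ 93.6 -29.1 -31.9]
```

View pics/c_w.png

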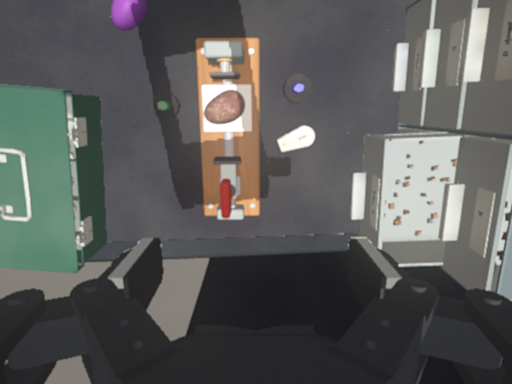

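```bash
python3 -m jog '[{"ax":0,"ay":0,"az":0,"tx":0.02,"ty":-0.007,"tz":-0.008,"claw":1},{"ax":0,"ay":0,"az":0,"tx":0.02,"ty":-0.007,"tz":-0.008,"claw":1},{"ax":0,"ay":0,"az":0,"tx":0.02,"ty":-0.007,"tz":-0.008,"claw":1},{"ax":0,"ay":0,"az":0,"tx":0.02,"ty":-0.008,"tz":-0.008,"claw":1},{"ax":0,"ay":0,"az":0,"tx":0.013,"ty":0,"tz":0,"claw":1},{"ax":0,"ay":0,"az":0,"tx":0,"ty":0,"tz":0,"claw":1}]'
python3 - <<'E'
from h import *
s,f=look("d_w");plan(s,[551.5,104.3,140],-2)
crop(f,170,60,180,200,3,"pics/d_c.png")
E
```

```text
clock: 2.65
ee_pos: [547.5, 108.6, 238.5]
eef_rot: [-1.181, 1.229, 1.188]
ft_force: [-0.6, 0.4, -0.1]
finger_gap: 85.2
TCP [547.5 108.6 238.5] joints [ 0.05  0.12  1.77  0.    1.26 -1.48] F [-0.6  0.4 -0.1] gap 85.2 t 2.65
turn tool rv [ 0.0006  0.0001 -0.0049] shift in current tool mm [98.5 -4.6 -4.2] in target tool [98.5 -4.1 -4.2]
```

View pics/d_c.png

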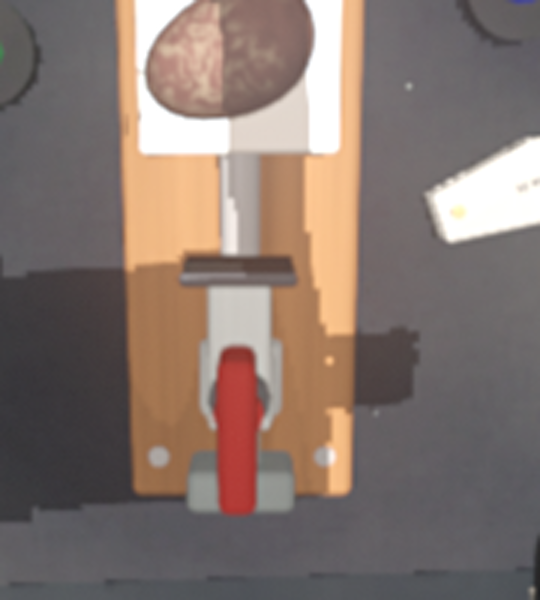

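View pics/d_w.png

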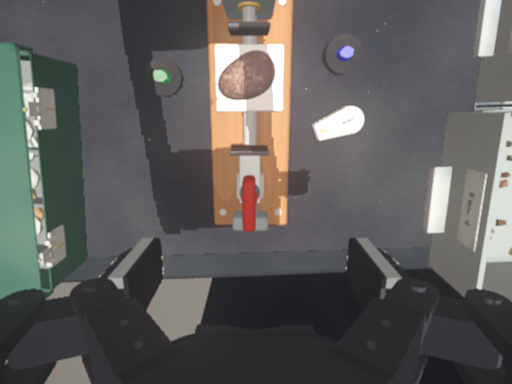

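```bash
python3 - <<'E'
from h import *
np.set_printoptions(precision=1,suppress=True)
f=load("pics/d_w.npz");c=load("pics/c_w.npz");t=load("pics/a_top.npz");s=load("pics/a_side.npz")
W=lambda x,y:(170+x/3-.33,60+y/3-.33)
a,b=W(236.5,365),W(238,512)
print(atz(f,*a,95),atz(f,*b,95),depth(f,*W(237,440)))
print("near end tip 177:",atz(f,*W(237,350),95))
# far end tri: far top edge
print(tri([ray(f,*b),ray(c,226,216),ray(t,257-.2,125+82/5-.4),ray(s,225+500/5,165+292/5)]))
print("jaw face top edge mid z60.5",atz(f,*W(239,256),60.5))
print("pad face z60.5",atz(f,249,35,60.5))
d0=load("pics/d_w.npz")
# base corners in wrist
C=[atz(f,*W(*p),12) for p in [(135,492),(352,492)]]
print("base far corners",C)
print("stone tri",tri([ray(f,246.5,74.5),ray(c,224,107)]))
E
```

```text
[531.3 105.8  95. ] [568.7 104.7  95. ] [549.7 105.2  95.9]
near end tip 177: [527.7 106.   95. ]
(array([570. , 105.2,  91.7]), [np.float64(0.5950630299050217), np.float64(1.8419205608456946), np.float64(1.4123056230230844), np.float64(2.4688831143827104)])
jaw face top edge mid z60.5 [509.3 106.7  60.5]
pad face z60.5 [428.7 109.5  60.5]
base far corners [array([593.4,  67.1,  12. ]), array([595.9, 141.3,  12. ])]
stone tri (array([454.8, 106.4,  49.1]), [np.float64(0.09685710622204406), np.float64(0.09685710622204516)])
```

```bash
python3 -m jog '[{"ax":0,"ay":0,"az":0,"tx":0.02,"ty":-0.002,"tz":-0.003,"claw":1},{"ax":0,"ay":0,"az":0.005,"tx":0.02,"ty":0,"tz":0,"claw":1},{"ax":0,"ay":0,"az":0,"tx":0.02,"ty":0,"tz":0,"claw":1},{"ax":0,"ay":0,"az":0,"tx":0.02,"ty":0,"tz":0,"claw":1},{"ax":0,"ay":0,"az":0,"tx":0.017,"ty":0,"tz":0,"claw":1},{"ax":0,"ay":0,"az":0,"tx":0,"ty":0,"tz":0,"claw":1},{"ax":0,"ay":0,"az":0,"tx":0,"ty":0,"tz":0,"claw":0.4}]'
python3 - <<'E'
from h import *
s,f=look("e_w");plan(s,[549.5,105.3,140],-2)
E
```

```text
clock: 3.4
ee_pos: [551.3, 105.3, 145.2]
eef_rot: [-1.182, 1.228, 1.187]
ft_force: [0.3, 0.2, 0.9]
finger_gap: 73.7
TCP [551.3 105.3 145.2] joints [ 0.05  0.24  1.82  0.    1.08 -1.49] F [0.3 0.2 0.9] gap 73.7 t 3.4
turn tool rv [ 0.0008  0.0002 -0.0038] shift in current tool mm [ 5.2  1.8 -0.1] in target tool [ 5.2  1.8 -0.1]
```

View pics/e_w.png

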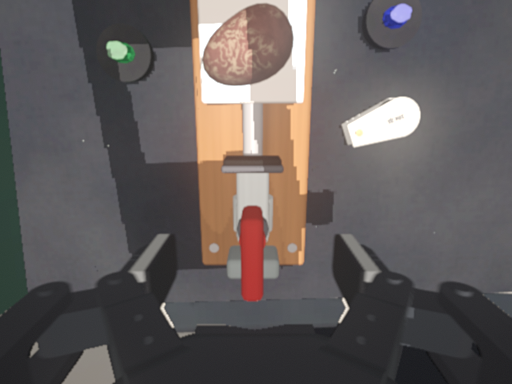

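```bash
python3 -m jog '[{"ax":0,"ay":0,"az":0,"tx":0.004,"ty":0.0015,"tz":0,"claw":0.3},{"ax":0,"ay":0,"az":0,"tx":0,"ty":0,"tz":0,"claw":0},{"ax":0,"ay":0,"az":0,"tx":0,"ty":0,"tz":0,"claw":0},{"ax":0,"ay":0,"az":0,"tx":0,"ty":0,"tz":0,"claw":0},{"ax":0,"ay":0,"az":0,"tx":0,"ty":0,"tz":0,"claw":0},{"ax":0,"ay":0,"az":0,"tx":0,"ty":0,"tz":0,"claw":0},{"ax":0,"ay":0,"az":0,"tx":0,"ty":0,"tz":0,"claw":0},{"ax":0,"ay":0,"az":0,"tx":0,"ty":0,"tz":0,"claw":0}]'
python3 - <<'E'
from h import *
s,f=look("f_w");plan(s,[549.5,105.3,140],-2);print(s["wrist_torque"])
E
```

```text
clock: 4.25
ee_pos: [549.7, 104.4, 140.5]
eef_rot: [-1.182, 1.229, 1.187]
ft_force: [-2.6, -3.0, 5.4]
finger_gap: 9.0
TCP [549.7 104.4 140.5] joints [ 0.05  0.24  1.83 -0.    1.08 -1.49] F [-2.6 -3.   5.4] gap 9.0 t 4.25
turn tool rv [ 0.0001 -0.0005 -0.0045] shift in current tool mm [0.5 0.2 0.9] in target tool [0.5 0.2 0.9]
[-0.50132709  0.33249308 -0.03986588]
```

View pics/f_w.png

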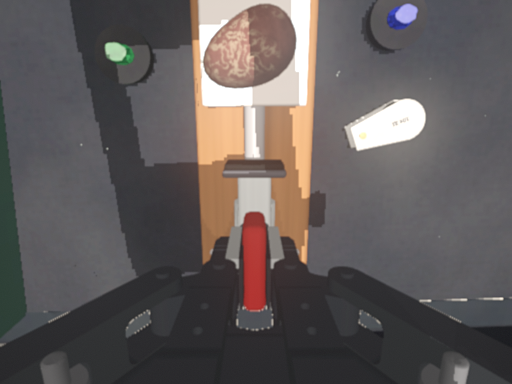

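```bash
python3 -m jog '[{"ax":-0.08,"ay":0,"az":0,"tx":0,"ty":0,"tz":0,"claw":0},{"ax":-0.08,"ay":0,"az":0,"tx":0,"ty":0,"tz":0,"claw":0},{"ax":-0.08,"ay":0,"az":0,"tx":0,"ty":0,"tz":0,"claw":0},{"ax":-0.08,"ay":0,"az":0,"tx":0,"ty":0,"tz":0,"claw":0},{"ax":0,"ay":0,"az":0,"tx":0,"ty":0,"tz":0,"claw":0}]'; python3 -m jog '[{"ax":-0.08,"ay":0,"az":0,"tx":0,"ty":0,"tz":0,"claw":0},{"ax":-0.1,"ay":0,"az":0,"tx":0,"ty":0,"tz":0,"claw":0},{"ax":-0.1,"ay":0,"az":0,"tx":0,"ty":0,"tz":0,"claw":0},{"ax":-0.1,"ay":0,"az":0,"tx":0,"ty":0,"tz":0,"claw":0},{"ax":-0.1,"ay":0,"az":0,"tx":0,"ty":0,"tz":0,"claw":0},{"ax":-0.1,"ay":0,"az":0,"tx":0,"ty":0,"tz":0,"claw":0},{"ax":-0.05,"ay":0,"az":0,"tx":0,"ty":0,"tz":0,"claw":0},{"ax":0,"ay":0,"az":0,"tx":0,"ty":0,"tz":0,"claw":0}]'
python3 - <<'E'
from h import *
s,f=look("g_w");plan(s,[549.5,105.3,140],-2);print(s["wrist_torque"])
E
```

```text
clock: 4.8
ee_pos: [549.7, 104.3, 140.4]
eef_rot: [-1.414, 1.064, 1.42]
ft_force: [-1.4, -4.3, 5.1]
finger_gap: 9.2
clock: 5.6
ee_pos: [549.9, 104.1, 140.3]
eef_rot: [-1.84, 0.631, 1.847]
ft_force: [-2.0, -4.5, 5.2]
finger_gap: 9.2
TCP [549.9 104.1 140.3] joints [ 0.05  0.24  1.83 -0.    1.07 -2.44] F [-2.  -4.5  5.2] gap 9.2 t 5.6
turn tool rv [ 9.487e-01  9.000e-04 -4.200e-03] shift in current tool mm [ 0.3 -0.7  1. ] in target tool [0.3 0.4 1.2]
[-0.97399842  0.12500933 -0.02590065]
```

View pics/g_w.png

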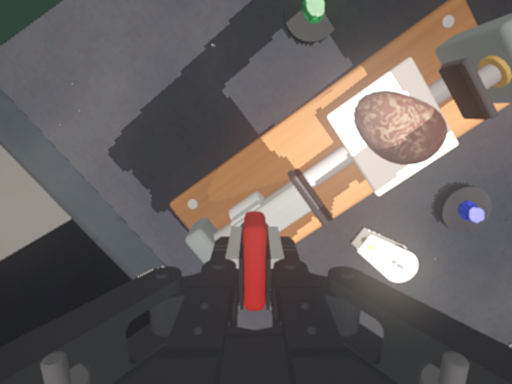

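```bash
python3 -m jog '[{"ax":0,"ay":0,"az":0,"tx":0,"ty":0.0015,"tz":0.002,"claw":0},{"ax":0,"ay":0,"az":0,"tx":0,"ty":0.0029,"tz":0.0041,"claw":0},{"ax":0,"ay":0,"az":0,"tx":0,"ty":0.0029,"tz":0.0041,"claw":0},{"ax":0,"ay":0,"az":0,"tx":0,"ty":0.0029,"tz":0.0041,"claw":0}]';python3 -m jog '[{"ax":0,"ay":0,"az":0,"tx":0,"ty":0.0029,"tz":0.0041,"claw":0},{"ax":0,"ay":0,"az":0,"tx":0,"ty":0.0029,"tz":0.0041,"claw":0},{"ax":0,"ay":0,"az":0,"tx":0,"ty":0.0014,"tz":0.002,"claw":0},{"ax":0,"ay":0,"az":0,"tx":0,"ty":0,"tz":0,"claw":0}]'
python3 - <<'E'
from h import *
s,f=look("i_w");plan(s,[549.5,105.3,140],-2);print(s["wrist_torque"])
E
```

```text
clock: 6.05
ee_pos: [532.8, 104.7, 140.4]
eef_rot: [-1.841, 0.631, 1.845]
ft_force: [2.7, -5.8, 1.6]
finger_gap: 9.0
clock: 6.45
ee_pos: [519.8, 105.2, 140.3]
eef_rot: [-1.84, 0.632, 1.846]
ft_force: [0.1, -5.2, 3.2]
finger_gap: 9.1
TCP [519.8 105.2 140.3] joints [ 0.05  0.18  1.9  -0.    1.06 -2.43] F [ 0.1 -5.2  3.2] gap 9.1 t 6.45
turn tool rv [ 9.472e-01  4.000e-04 -3.900e-03] shift in current tool mm [  0.2 -18.3 -23.4] in target tool [  0.3 -29.7   1.2]
[-1.07376218 -0.11103112 -0.08922427]
```

View pics/i_w.png

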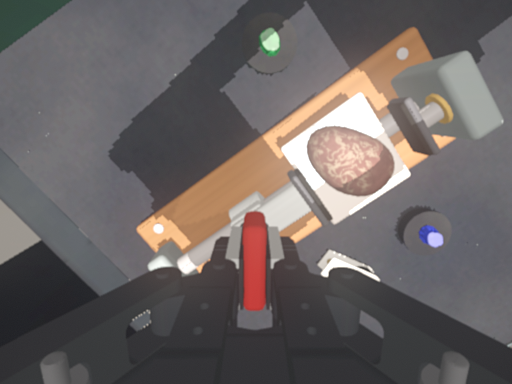

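```bash
python3 -m jog '[{"ax":0,"ay":0,"az":0,"tx":0,"ty":0.0018,"tz":0.0024,"claw":0},{"ax":0,"ay":0,"az":0,"tx":0,"ty":0.0018,"tz":0.0024,"claw":0},{"ax":0,"ay":0,"az":0,"tx":0,"ty":0.0018,"tz":0.0024,"claw":0},{"ax":0,"ay":0,"az":0,"tx":0,"ty":0.0018,"tz":0.0024,"claw":0},{"ax":0,"ay":0,"az":0,"tx":0,"ty":0,"tz":0,"claw":0}]'
python3 - <<'E'
from h import *
s,f=look("j_w");plan(s,[549.5,105.3,140],-2);print(s["wrist_torque"])
crop(f,280,20,200,200,4,"pics/j_c.png");cv2.imwrite("pics/j_c.png",cv2.resize(f["color"][20:170,290:490],None,fx=4,fy=4,interpolation=2))
E
```

```text
clock: 7.0
ee_pos: [507.8, 105.5, 140.3]
eef_rot: [-1.84, 0.632, 1.846]
ft_force: [1.1, -4.7, 2.5]
finger_gap: 9.0
TCP [507.8 105.5 140.3] joints [ 0.05  0.15  1.93 -0.    1.06 -2.43] F [ 1.1 -4.7  2.5] gap 9.0 t 7.0
turn tool rv [ 9.471e-01  7.000e-04 -3.600e-03] shift in current tool mm [  0.2 -25.3 -33.1] in target tool [  0.3 -41.6   1.3]
[-0.97193759 -0.17802977 -0.0252035 ]
```

View pics/j_w.png

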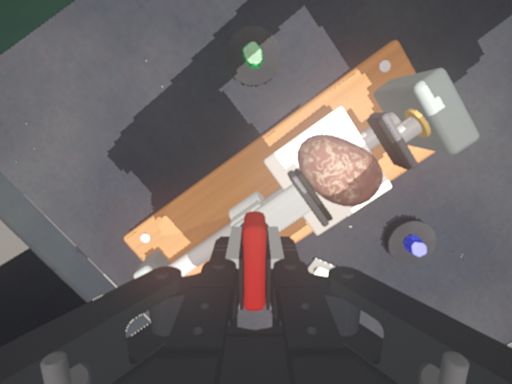

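View pics/j_c.png

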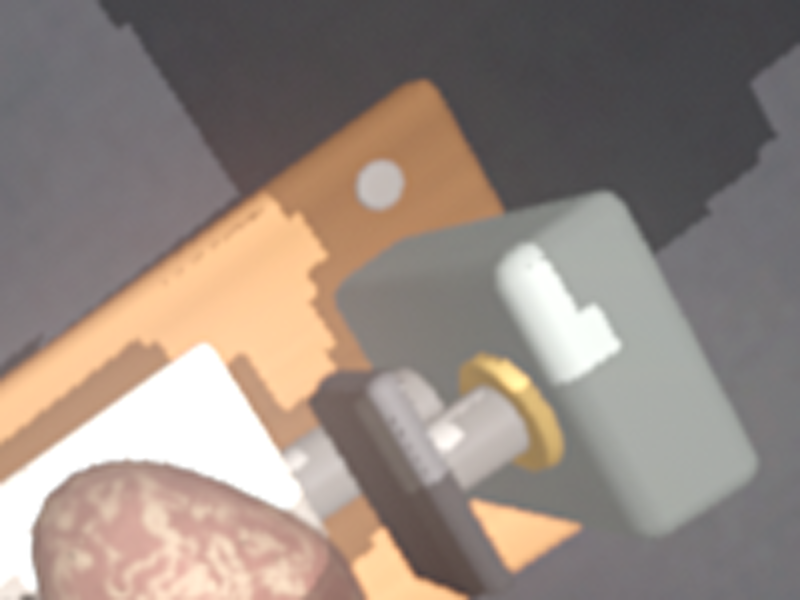

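```bash
cat >> h.py <<'E'
O=np.array([487,106.9,0]);A=np.radians(-2.);U=np.array([np.cos(A),np.sin(A),0]);V=np.array([-np.sin(A),np.cos(A),0])
def cl(p): q=np.asarray(p)-O;return np.array([q@U,q@V,q[2]]).round(1)
def clp(x,y,z): return O+x*U+y*V+np.array([0,0,z])
def overlay(f,feats,out,box,k):
    u0,v0,w,h=box;im=cv2.resize(f["color"][v0:v0+h,u0:u0+w],None,fx=k,fy=k,interpolation=2)
    for a,b,c in feats:
        pa,pb=[tuple(np.round((proj(f,clp(*q))-[u0,v0]+.5)*k).astype(int).tolist()) for q in (a,b)]
        cv2.line(im,pa,pb,c,1)
    cv2.imwrite(out,im)
E
python3 - <<'E'
from h import *
f=load("pics/j_w.npz")
C=lambda x,y:(290+x/4-.4,20+y/4-.4)
for n,p,z in [("padtop",(370,380),60.5),("padtop2",(500,590),60.5),("padbot",(315,385),43.5),("post front top",(500,265),66),("post ft2",(640,525),66),("screw",(380,185),12)]:print(n,cl(atz(f,*C(*p),z)))
E
```

```text
padtop [-64.9 -15.8  60.5]
padtop2 [-65.5  15.6  60.5]
padbot [-64.2 -15.3  43.5]
post front top [-81.1 -19.6  66. ]
post ft2 [-80.7  15.8  66. ]
screw [-95.9 -27.9  12. ]
```

```bash
python3 -m jog '[{"ax":0,"ay":0,"az":0,"tx":0,"ty":0.0012,"tz":0.0016,"claw":0},{"ax":0,"ay":0,"az":0,"tx":0,"ty":0.0012,"tz":0.0016,"claw":0},{"ax":0,"ay":0,"az":0,"tx":0,"ty":0.0006,"tz":0.0008,"claw":0},{"ax":0,"ay":0,"az":0,"tx":0,"ty":0,"tz":0,"claw":0}]'
python3 - <<'E'
from h import *
s,f=look("k_w");plan(s,[549.5,105.3,140],-2);print(s["wrist_torque"])
cv2.imwrite("pics/k_c.png",cv2.resize(f["color"][60:210,270:470],None,fx=4,fy=4,interpolation=2))
E
```

```text
clock: 7.45
ee_pos: [503.1, 105.6, 140.4]
eef_rot: [-1.84, 0.631, 1.845]
ft_force: [0.8, -4.4, 2.1]
finger_gap: 9.4
TCP [503.1 105.6 140.4] joints [ 0.05  0.14  1.95 -0.    1.06 -2.43] F [ 0.8 -4.4  2.1] gap 9.4 t 7.45
turn tool rv [ 9.471e-01  7.000e-04 -3.200e-03] shift in current tool mm [  0.2 -28.2 -36.9] in target tool [  0.4 -46.4   1.3]
[-0.93889909 -0.27702698 -0.08011679]
```

View pics/k_c.png

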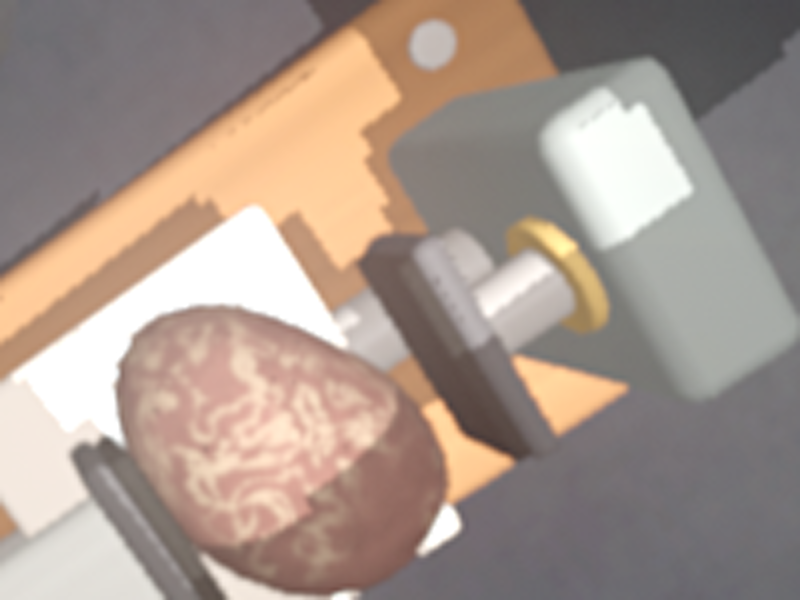

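```bash
python3 -m jog '[{"ax":0,"ay":0,"az":0,"tx":0,"ty":0.0009,"tz":0.0012,"claw":0},{"ax":0,"ay":0,"az":0,"tx":0,"ty":0.0009,"tz":0.0012,"claw":0},{"ax":0,"ay":0,"az":0,"tx":0,"ty":0,"tz":0,"claw":0}]'
python3 - <<'E'
from h import *
s,f=look("l_w");plan(s,[549.5,105.3,140],-2);print(s["wrist_torque"])
cv2.imwrite("pics/l_c.png",cv2.resize(f["color"][60:210,270:470],None,fx=4,fy=4,interpolation=2))
E
```

```text
clock: 7.8
ee_pos: [500.0, 105.7, 140.3]
eef_rot: [-1.84, 0.631, 1.846]
ft_force: [2.7, -5.8, 1.1]
finger_gap: 9.2
TCP [500.  105.7 140.3] joints [ 0.05  0.14  1.95 -0.    1.05 -2.43] F [ 2.7 -5.8  1.1] gap 9.2 t 7.8
turn tool rv [ 9.475e-01  9.000e-04 -3.300e-03] shift in current tool mm [  0.2 -29.9 -39.4] in target tool [  0.3 -49.5   1.3]
[-0.91788678 -0.35002326 -0.11503135]
```

View pics/l_c.png

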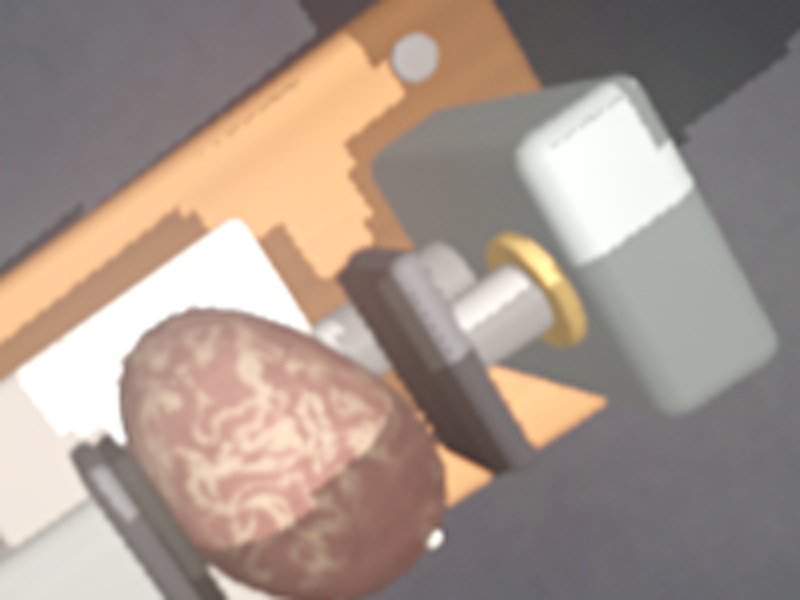

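```bash
python3 -m jog '[{"ax":0,"ay":0,"az":0,"tx":0,"ty":0.0006,"tz":0.0008,"claw":0},{"ax":0,"ay":0,"az":0,"tx":0,"ty":0.0006,"tz":0.0008,"claw":0},{"ax":0,"ay":0,"az":0,"tx":0,"ty":0,"tz":0,"claw":0}]'
python3 - <<'E'
from h import *
s,f=look("m_w");plan(s,[549.5,105.3,140],-2);print(s["wrist_torque"])
cv2.imwrite("pics/m_c.png",cv2.resize(f["color"][60:210,270:470],None,fx=4,fy=4,interpolation=2))
E
```

```text
clock: 8.15
ee_pos: [498.2, 105.8, 140.4]
eef_rot: [-1.84, 0.631, 1.845]
ft_force: [2.0, -4.2, 0.3]
finger_gap: 9.0
TCP [498.2 105.8 140.4] joints [ 0.05  0.13  1.96 -0.    1.05 -2.43] F [ 2.  -4.2  0.3] gap 9.0 t 8.15
turn tool rv [ 9.475e-01  8.000e-04 -2.900e-03] shift in current tool mm [  0.2 -31.  -40.9] in target tool [  0.4 -51.3   1.3]
[-0.87368047 -0.43602808 -0.09271183]
```

View pics/m_c.png

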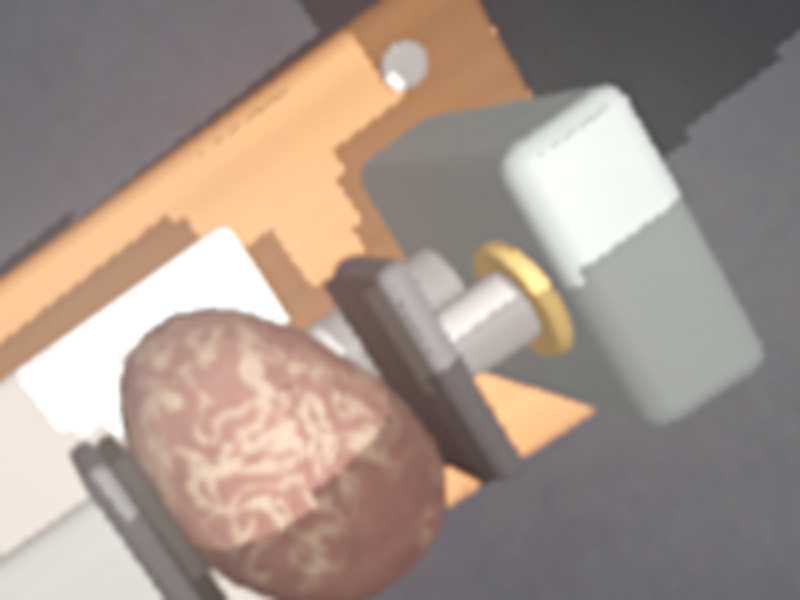

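```bash
cat > st.py <<'E'
import sys
from h import *
s,f=look(sys.argv[1]);print(s["clock"],s["ee_pos"].round(1),s["ft_force"].round(1),s["wrist_torque"].round(3))
E
python3 -m jog '[{"ax":0,"ay":0,"az":0,"tx":0,"ty":0.0006,"tz":0.0008,"claw":0},{"ax":0,"ay":0,"az":0,"tx":0,"ty":0,"tz":0,"claw":0}]' >/dev/null; python3 st.py n1
python3 -m jog '[{"ax":0,"ay":0,"az":0,"tx":0,"ty":0.0006,"tz":0.0008,"claw":0},{"ax":0,"ay":0,"az":0,"tx":0,"ty":0,"tz":0,"claw":0}]' >/dev/null; python3 st.py n2
python3 -m jog '[{"ax":0,"ay":0,"az":0,"tx":0,"ty":0.0006,"tz":0.0008,"claw":0},{"ax":0,"ay":0,"az":0,"tx":0,"ty":0,"tz":0,"claw":0}]' >/dev/null; python3 st.py n3
python3 - <<'E'
from h import *
L=[load(f"pics/{n}.npz")["color"][60:210,290:470] for n in ["m_w","n1","n2","n3"]]
im=np.vstack([np.hstack(L[:2]),np.hstack(L[2:])]);cv2.imwrite("pics/n_m.png",cv2.resize(im,None,fx=2,fy=2,interpolation=2))
E
```

```text
8.4 [497.5 105.8 140.4] [ 4.1 -4.8 -0.3] [-0.869 -0.632 -0.074]
8.65 [496.6 105.8 140.4] [ 4.5 -4.  -1.4] [-0.863 -0.785 -0.011]
8.9 [495.7 105.8 140.4] [ 4.8 -4.7 -1.6] [-0.788 -0.822 -0.032]
```

View pics/n_m.png

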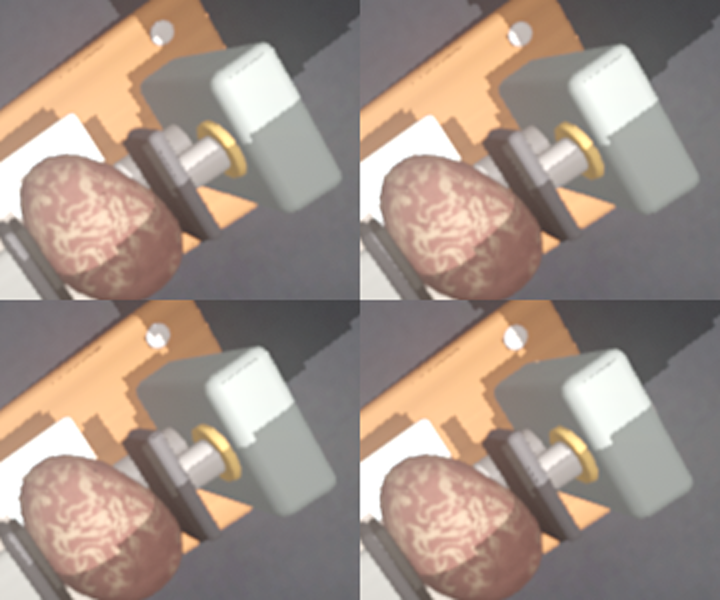

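```bash
cat > trk.py <<'E'
import sys
from h import *
names=sys.argv[1:]
fs=[load(f"pics/{n}.npz") for n in names]
g=[cv2.cvtColor(f["color"],cv2.COLOR_BGR2GRAY) for f in fs]
# points chosen in m_w full px
C=lambda x,y:(270+x/4-.4,60+y/4-.4)
P={"pad":[C(385,270),C(515,470),C(435,375)],"ring":[C(480,255),C(560,345)],"post":[C(505,165),C(625,95),C(660,420)],"stone":[C(250,390),C(240,540),C(370,420)],"jaw":[C(85,450),C(105,440)]}
for k,v in P.items():
    p=np.float32(v).reshape(-1,1,2);p0=p.copy();out=[]
    for a,b in zip(g,g[1:]):
        q,st,_=cv2.calcOpticalFlowPyrLK(a,b,p,None,winSize=(11,11),maxLevel=2);p=q
        out.append((p-p0).reshape(-1,2).round(1).tolist())
    print(k,*out,sep="\n   ")
E
python3 trk.py m_w n1 n2 n3
```

```text
pad
   [[-0.30000001192092896, 0.20000000298023224], [-0.20000000298023224, 0.10000000149011612], [-0.20000000298023224, 0.10000000149011612]]
   [[-0.30000001192092896, 0.4000000059604645], [-0.4000000059604645, 0.4000000059604645], [-0.30000001192092896, 0.20000000298023224]]
   [[-0.5, 0.30000001192092896], [-0.4000000059604645, 0.4000000059604645], [-0.30000001192092896, 0.20000000298023224]]
ring
   [[-1.100000023841858, 0.800000011920929], [-1.2000000476837158, 0.800000011920929]]
   [[-2.4000000953674316, 1.7999999523162842], [-2.700000047683716, 1.7999999523162842]]
   [[-3.9000000953674316, 2.9000000953674316], [-4.199999809265137, 2.700000047683716]]
post
   [[-1.2000000476837158, 0.8999999761581421], [-1.2000000476837158, 1.0], [-1.100000023841858, 0.8999999761581421]]
   [[-2.799999952316284, 2.0], [-2.5, 2.0], [-2.700000047683716, 1.899999976158142]]
   [[-4.400000095367432, 3.200000047683716], [-4.099999904632568, 3.200000047683716], [-4.300000190734863, 2.799999952316284]]
stone
   [[-0.10000000149011612, 0.10000000149011612], [-0.10000000149011612, 0.10000000149011612], [-0.10000000149011612, 0.10000000149011612]]
   [[-0.20000000298023224, 0.20000000298023224], [-0.20000000298023224, 0.10000000149011612], [-0.20000000298023224, 0.10000000149011612]]
   [[-0.20000000298023224, 0.20000000298023224], [-0.20000000298023224, 0.10000000149011612], [-0.4000000059604645, 0.30000001192092896]]
jaw
   [[-0.10000000149011612, 0.10000000149011612], [-0.10000000149011612, 0.5]]
   [[-0.10000000149011612, 0.30000001192092896], [-0.10000000149011612, 0.699999988079071]]
   [[-0.20000000298023224, 0.20000000298023224], [-0.20000000298023224, 0.20000000298023224]]
```

```bash
python3 trk.py m_w l_w k_w | grep -v '^$' | sed 's/\(\.[0-9]\)[0-9]*/\1/g'
```

```text
pad
   [[3.2, -2.2], [3.2, -2.2], [3.2, -2.2]]
   [[8.5, -6.0], [8.5, -5.5], [8.6, -5.6]]
ring
   [[3.2, -2.2], [3.2, -2.2]]
   [[8.6, -6.0], [8.8, -5.9]]
post
   [[3.5, -2.5], [3.0, -1.5], [3.5, -2.2]]
   [[9.3, -6.5], [9.1, -4.6], [9.1, -5.9]]
stone
   [[-0.5, -0.2], [0.2, -0.2], [0.5, -0.6]]
   [[-1.7, -1.2], [0.6, -0.8], [1.7, -2.2]]
jaw
   [[-0.0, -0.1], [-0.1, 0.1]]
   [[-0.0, -0.0], [-0.5, 0.2]]
```

```bash
python3 -m jog '[{"ax":0,"ay":0,"az":0,"tx":0,"ty":0.0006,"tz":0.0009,"claw":0},{"ax":0,"ay":0,"az":0,"tx":0,"ty":0.0006,"tz":0.0009,"claw":0},{"ax":0,"ay":0,"az":0,"tx":0,"ty":0,"tz":0,"claw":0},{"ax":0,"ay":0,"az":0,"tx":0,"ty":0,"tz":0,"claw":0}]' >/dev/null; python3 st.py n4;python3 trk.py m_w n1 n2 n3 n4| sed 's/\(\.[0-9]\)[0-9]*/\1/g'
```

```text
9.35 [493.8 105.9 140.4] [ 6.5 -4.7 -2.4] [-0.86  -1.002 -0.066]
pad
   [[-0.3, 0.2], [-0.2, 0.1], [-0.2, 0.1]]
   [[-0.3, 0.4], [-0.4, 0.4], [-0.3, 0.2]]
   [[-0.5, 0.3], [-0.4, 0.4], [-0.3, 0.2]]
   [[-0.1, 0.4], [-0.6, 0.5], [-0.6, 0.8]]
ring
   [[-1.1, 0.8], [-1.2, 0.8]]
   [[-2.4, 1.7], [-2.7, 1.7]]
   [[-3.9, 2.9], [-4.1, 2.7]]
   [[-6.8, 5.0], [-7.5, 4.8]]
post
   [[-1.2, 0.8], [-1.2, 1.0], [-1.1, 0.8]]
   [[-2.7, 2.0], [-2.5, 2.0], [-2.7, 1.8]]
   [[-4.4, 3.2], [-4.0, 3.2], [-4.3, 2.7]]
   [[-7.9, 5.5], [-7.8, 5.6], [-7.5, 5.0]]
stone
   [[-0.1, 0.1], [-0.1, 0.1], [-0.1, 0.1]]
   [[-0.2, 0.2], [-0.2, 0.1], [-0.2, 0.1]]
   [[-0.2, 0.2], [-0.2, 0.1], [-0.4, 0.3]]
   [[-0.3, 0.3], [-0.3, -0.0], [-0.5, 0.4]]
jaw
   [[-0.1, 0.1], [-0.1, 0.5]]
   [[-0.1, 0.3], [-0.1, 0.6]]
   [[-0.2, 0.2], [-0.2, 0.2]]
   [[-0.3, 0.2], [-0.3, 0.1]]
```

```bash
python3 -m jog '[{"ax":0.08,"ay":0,"az":0,"tx":0,"ty":0,"tz":0,"claw":0},{"ax":0.08,"ay":0,"az":0,"tx":0,"ty":0,"tz":0,"claw":0},{"ax":0.08,"ay":0,"az":0,"tx":0,"ty":0,"tz":0,"claw":0},{"ax":0.08,"ay":0,"az":0,"tx":0,"ty":0,"tz":0,"claw":0},{"ax":0.08,"ay":0,"az":0,"tx":0,"ty":0,"tz":0,"claw":0}]'; python3 -m jog '[{"ax":0.08,"ay":0,"az":0,"tx":0,"ty":0,"tz":0,"claw":0},{"ax":0.08,"ay":0,"az":0,"tx":0,"ty":0,"tz":0,"claw":0},{"ax":0.08,"ay":0,"az":0,"tx":0,"ty":0,"tz":0,"claw":0},{"ax":0.08,"ay":0,"az":0,"tx":0,"ty":0,"tz":0,"claw":0},{"ax":0.08,"ay":0,"az":0,"tx":0,"ty":0,"tz":0,"claw":0},{"ax":0.08,"ay":0,"az":0,"tx":0,"ty":0,"tz":0,"claw":0},{"ax":0,"ay":0,"az":0,"tx":0,"ty":0,"tz":0,"claw":0}]'; python3 st.py o1
python3 - <<'E'
from h import *;from cell import robot
plan(robot.get_state(),[549.5,105.3,140],-2)
E
```

```text
clock: 9.9
ee_pos: [493.7, 106.0, 140.4]
eef_rot: [-1.573, 0.924, 1.575]
ft_force: [5.3, -3.7, -3.3]
finger_gap: 8.6
clock: 10.6
ee_pos: [493.7, 106.3, 140.6]
eef_rot: [-1.231, 1.195, 1.233]
ft_force: [4.2, -2.9, -0.6]
finger_gap: 9.0
10.6 [493.7 106.3 140.6] [ 4.2 -2.9 -0.6] [-0.581 -0.76   0.06 ]
TCP [493.7 106.3 140.6] joints [ 0.06  0.12  1.97  0.    1.05 -1.55] F [ 4.3 -4.1 -1.3] gap 9.1 t 10.65
turn tool rv [ 0.0672  0.0001 -0.0013] shift in current tool mm [  0.5 -55.8  -2.8] in target tool [  0.6 -55.8   1. ]
```

View pics/o1.png

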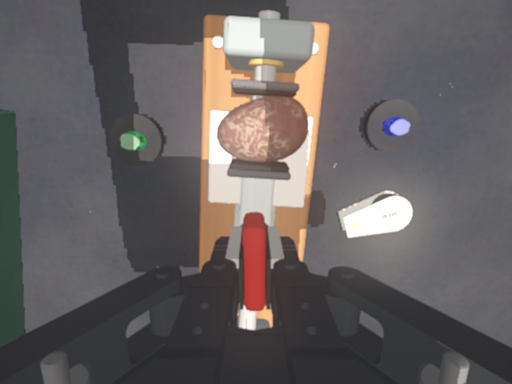

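```bash
python3 -m jog '[{"ax":0.04,"ay":0,"az":0,"tx":0,"ty":0,"tz":0,"claw":0},{"ax":0.03,"ay":0,"az":0,"tx":0,"ty":0,"tz":0,"claw":0},{"ax":0,"ay":0,"az":0,"tx":0,"ty":0,"tz":0,"claw":0}]'>/dev/null; python3 st.py o2;  python3 -m jog '[{"ax":0.04,"ay":0,"az":0,"tx":0,"ty":0,"tz":0,"claw":0},{"ax":0,"ay":0,"az":0,"tx":0,"ty":0,"tz":0,"claw":0}]'; python3 st.py o3; python3 -m jog '[{"ax":0.04,"ay":0,"az":0,"tx":0,"ty":0,"tz":0,"claw":0},{"ax":0,"ay":0,"az":0,"tx":0,"ty":0,"tz":0,"claw":0}]'; python3 st.py o4
python3 - <<'E'
from h import *;from cell import robot
plan(robot.get_state(),[549.5,105.3,140],-2)
L=[load(f"pics/{n}.npz")["color"][:340,190:340] for n in ["f_w","o1","o2","o3","o4"]]
cv2.imwrite("pics/o_m.png",np.hstack(L))
E
```

```text
10.95 [493.7 106.3 140.6] [ 5.  -3.2 -0.7] [-0.519 -0.797  0.103]
clock: 11.2
ee_pos: [493.6, 106.3, 140.6]
eef_rot: [-1.152, 1.246, 1.153]
ft_force: [4.7, -2.0, -1.0]
finger_gap: 9.3
11.2 [493.6 106.3 140.6] [ 4.7 -2.  -1. ] [-0.486 -0.77   0.532]
clock: 11.45
ee_pos: [493.7, 106.4, 140.7]
eef_rot: [-1.124, 1.263, 1.124]
ft_force: [3.8, -3.0, 0.6]
finger_gap: 9.0
11.45 [493.7 106.4 140.7] [ 3.8 -3.   0.6] [-0.425 -0.803  1.305]
TCP [493.7 106.3 140.7] joints [ 0.06  0.12  1.97 -0.    1.05 -1.4 ] F [ 5.  -3.4  0.2] gap 8.9 t 11.5
turn tool rv [-0.0797 -0.0006 -0.0011] shift in current tool mm [  0.6 -55.6   5.4] in target tool [  0.7 -55.8   0.9]
```

View pics/o_m.png

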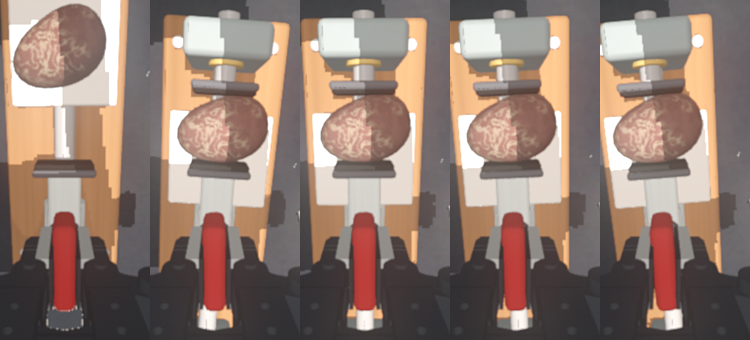

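```bash
python3 -m jog '[{"ax":0,"ay":0,"az":0,"tx":0,"ty":0,"tz":0,"claw":0.15},{"ax":0,"ay":0,"az":0,"tx":0,"ty":0,"tz":0,"claw":0.3},{"ax":0,"ay":0,"az":0,"tx":0,"ty":0,"tz":0,"claw":0.5},{"ax":0,"ay":0,"az":0,"tx":0,"ty":0,"tz":0,"claw":0.6},{"ax":0,"ay":0,"az":0,"tx":0,"ty":0,"tz":0,"claw":0.6},{"ax":0,"ay":0,"az":0,"tx":0,"ty":0,"tz":0,"claw":0.6}]'; python3 st.py p1
```

```text
clock: 12.1
ee_pos: [492.1, 106.5, 140.1]
eef_rot: [-1.122, 1.265, 1.128]
ft_force: [-0.1, -0.3, 0.0]
finger_gap: 51.4
12.1 [492.1 106.5 140.1] [-0.1 -0.3  0. ] [-0.013 -0.004 -0.004]
```

View pics/p1.png

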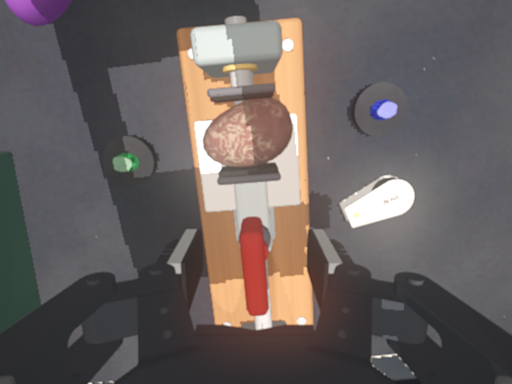

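```bash
python3 -m jog '[{"ax":0,"ay":0,"az":0,"tx":-0.015,"ty":0,"tz":0,"claw":0.7},{"ax":0,"ay":0,"az":0,"tx":-0.02,"ty":0,"tz":0,"claw":1},{"ax":0,"ay":0,"az":0,"tx":-0.02,"ty":0,"tz":0,"claw":1},{"ax":0,"ay":0,"az":0,"tx":-0.02,"ty":0,"tz":0,"claw":1},{"ax":-0.08,"ay":0,"az":0,"tx":-0.02,"ty":0,"tz":0,"claw":1},{"ax":0,"ay":0,"az":0,"tx":0,"ty":-0.01,"tz":0,"claw":1},{"ax":0,"ay":0,"az":0,"tx":0,"ty":-0.025,"tz":0,"claw":1},{"ax":0,"ay":0,"az":0,"tx":0,"ty":-0.02,"tz":0,"claw":1},{"ax":0,"ay":0,"az":0,"tx":0,"ty":0,"tz":0,"claw":1}]'; python3 st.py q1
python3 - <<'E'
from h import *
f=load("pics/q1.npz");cv2.imwrite("pics/q1c.png",cv2.resize(f["color"][0:250,150:360],None,fx=2.4,fy=2.4,interpolation=2))
f=load("pics/d_w.npz");cv2.imwrite("pics/d1c.png",cv2.resize(f["color"][0:250,150:360],None,fx=2.4,fy=2.4,interpolation=2))
from cell import robot
a=load("pics/a_top.npz");b=robot.grab_frame("top")
cv2.imwrite("pics/q_top.png",np.hstack([cv2.resize(x["color"][130:245,200:310],None,fx=3.5,fy=3.5,interpolation=2) for x in (a,b)]))
E
```

```text
clock: 13.05
ee_pos: [549.4, 104.1, 234.0]
eef_rot: [-1.18, 1.23, 1.185]
ft_force: [-0.8, -0.2, -0.2]
finger_gap: 85.5
13.05 [549.4 104.1 234. ] [-0.8 -0.2 -0.2] [-0.027 -0.021 -0.015]
```

View pics/q1c.png

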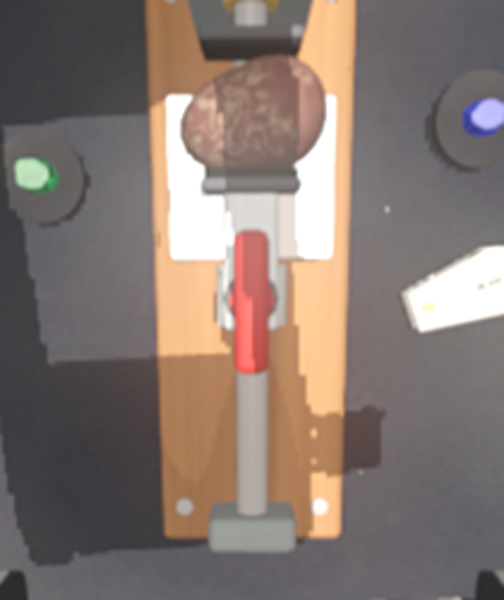

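View pics/d1c.png

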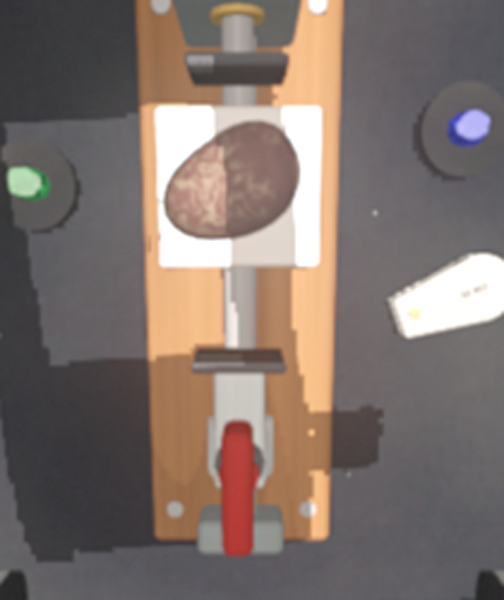

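View pics/q_top.png

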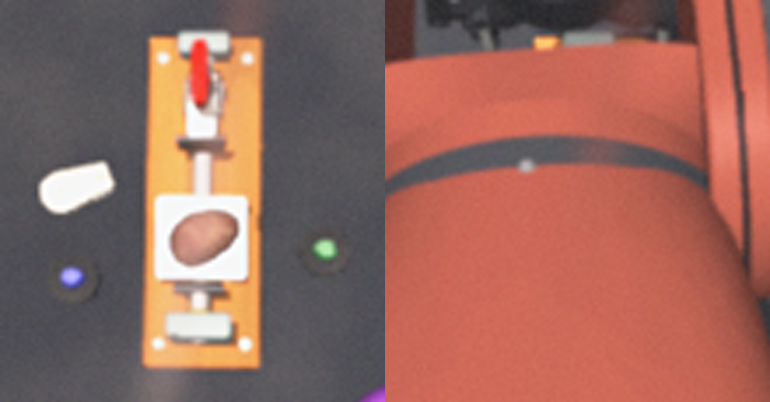

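```bash
python3 -m jog '[{"ax":0,"ay":0,"az":0,"tx":-0.02,"ty":0.005,"tz":0.006,"claw":1},{"ax":0,"ay":0,"az":0,"tx":-0.02,"ty":0.005,"tz":0.006,"claw":1},{"ax":0,"ay":0,"az":0,"tx":-0.02,"ty":0.005,"tz":0.006,"claw":1},{"ax":0,"ay":0,"az":0,"tx":-0.02,"ty":0.006,"tz":0.007,"claw":1},{"ax":0,"ay":0,"az":0,"tx":-0.02,"ty":0.006,"tz":0.007,"claw":1},{"ax":0,"ay":0,"az":0,"tx":0,"ty":0,"tz":0,"claw":1},{"ax":0,"ay":0,"az":0,"tx":0,"ty":0,"tz":0,"claw":1}]'; python3 st.py r1
python3 - <<'E'
from h import *
a=load("pics/c_w.npz");b=load("pics/r1.npz")
cv2.imwrite("pics/r_m.png",np.hstack([cv2.resize(x["color"][30:230,130:330],None,fx=2,fy=2,interpolation=2) for x in (a,b)]))
cv2.imwrite("pics/r_p.png",np.hstack([cv2.resize(x["color"][30:100,190:255],None,fx=6,fy=6,interpolation=2) for x in (a,b)]))
E
```

```text
clock: 13.85
ee_pos: [521.8, 137.4, 334.5]
eef_rot: [-1.181, 1.229, 1.187]
ft_force: [-0.3, 0.4, -0.0]
finger_gap: 85.6
13.85 [521.8 137.4 334.5] [-0.3  0.4 -0. ] [0.013 0.001 0.044]
```

View pics/r_m.png

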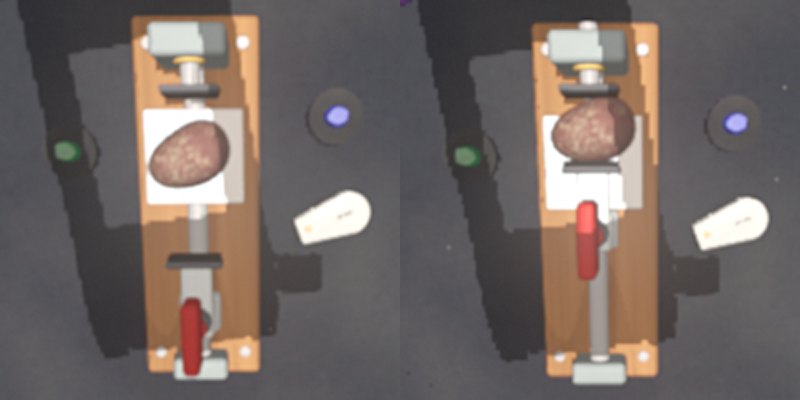

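View pics/r_p.png

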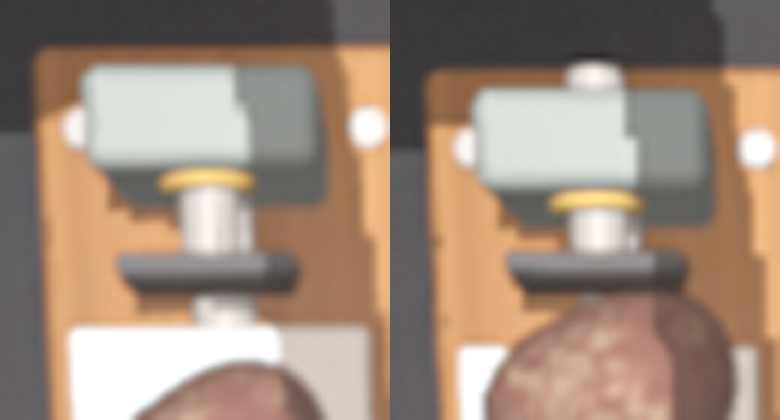

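```bash
python3 -c "
from cell import robot
print(robot.sign_off())"
```

```text
the job is handed in; nothing more can be done
None
```

The jasper stone is clamped, the set screw is tight again, and I handed the job in at about 13.9 s of the 54 s allowed.

**What I did:** I pinched the red wing and loosened the screw by 0.95 rad. I then slid the collar about 56 mm along the bar until the stone pushed the sprung pad in. I turned the screw back past where it started until it hit its stop; the twisting load rose to about 1.3 N m. Then I let go and backed the arm off.

**Last checks:**
- **Pad travel:** before tightening, comparing camera frames gave about 3.7 mm of the 8 mm. After release, from nearly the same viewpoint as at the start, it measured about 4.3 mm. Both are close to half-way and clear of the stop, and the collar holds with the gripper off.
- **Wing:** it lies along the bar, as it should when tight.
- **Stone and neighbours:** the stone is still on its platform, and the jars and loupe look unmoved in that same comparison.

**What failed or disagreed:**
- **Absolute positions:** the wrist camera read the pad at rest at about -65 mm instead of -61 mm, so I relied on differences between pictures.
- **Stone width:** the collar travel implies the stone is about 33 mm wide at contact, slightly under the 35 mm stated.
- **Top camera:** the arm blocked its view of the final state, so that check rests on the wrist camera.
- **Rejected calls:** my first two move calls were refused because rows need every field. Nothing moved.

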